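# Pack the specimens and lock the transport case

## Task

Pack every white-capped specimen jar and every green slide box that is on the bench into the blue transport case, all standing upright on its floor. Then shut the lid, and lock it by pressing each of the two red-winged fasteners fully down and, while it is down, turning it a quarter turn clockwise until its cam catches (never force it round unpressed). Leave everything else on the bench, the blue-capped jar too, where it is.

Things in the scene. Friction and masses are not known exactly. Their poses are not given: they have to be found in the camera images.
- case: blue open transport case fixed to the bench. Origin: centre of its underside; own x along its 208 mm length, own y towards the hinge side, z up. Inside 200 (x) by 100 (y) mm, centred; inner floor 5 mm above the origin; walls 4 mm thick, rim 40 mm above the origin. Two steel keeper brackets on its front (-y) side come under the fasteners when the lid is shut; their slots take the fasteners' pins
- lid (a joint): white hood lid hinged on the case's +y rim, rad: 0 = shut, starts open at 2.0 to 2.35, leaning back (stop at 2.4). Stiff hinge (0.32 N m): stays where it is left. Hood 208 by 108 mm, 38 mm high (34 free inside, above the rim). From its front foot a flat 5 mm flange runs on to 163 mm from the hinge line and carries the two fasteners; shut, the flange top is 45 mm above the case's underside
- lid_hinge (a point): midpoint of the hinge line: 54 mm from the case's origin along its own y, 40 mm above its underside
- lid_edge (a point): middle of the lid's free edge, on the flange's outer (upper when shut) face, 163 mm from the hinge line. The 100 mm of flange between the two fasteners is clear for pushing the lid over and down
- stud_a_press (a joint): how far the fastener nearer the robot is pressed, m: 0 = sprung up, 0.010 = fully down (spring 2 N at the top, 6 N fully down). With the lid shut its steel cross pin lies in the keeper's slot: it can turn only while pressed beyond 0.007 and must not be forced round unpressed. Turned a quarter and let go, it springs back only to about 0.004 and the cam holds the lid
- stud_a (a joint): turn of the fastener nearer the robot, rad: 0 = released (red wing square to the lid's free edge), grows clockwise seen from above, 1.57 = caught (red wing along the edge). Stop at 1.6. From about 1.2 on, a V-shaped keeper draws it home when let go; let go earlier with the lid shut, it stays where it is at a press of about 0.007
- stud_a_top (a point): centre of the top of the red wing of the fastener nearer the robot: on the lid at case x = -70 mm, 142 mm from the hinge line, 34 mm in front of the hood, 38 mm above the flange's top face when sprung up. Wing 34 mm long (own y), 11 mm thick (own x), 20 mm tall, on a 28 mm black disc 5 mm thick. Own z points out of the lid
- stud_b_press (a joint): how far the fastener farther from the robot is pressed, m: 0 = sprung up, 0.010 = fully down (spring 2 N at the top, 6 N fully down). With the lid shut its steel cross pin lies in the keeper's slot: it can turn only while pressed beyond 0.007 and must not be forced round unpressed. Turned a quarter and let go, it springs back only to about 0.004 and the cam holds the lid
- stud_b (a joint): turn of the fastener farther from the robot, rad: 0 = released (red wing square to the lid's free edge), grows clockwise seen from above, 1.57 = caught (red wing along the edge). Stop at 1.6. From about 1.2 on, a V-shaped keeper draws it home when let go; let go earlier with the lid shut, it stays where it is at a press of about 0.007
- stud_b_top (a point): centre of the top of the red wing of the fastener farther from the robot: on the lid at case x = 70 mm, 142 mm from the hinge line, 34 mm in front of the hood, 38 mm above the flange's top face when sprung up. Wing 34 mm long (own y), 11 mm thick (own x), 20 mm tall, on a 28 mm black disc 5 mm thick. Own z points out of the lid
- jar_1: amber specimen jar with a white cap, may be absent: body 44 mm across and 45 mm high, cap 24 mm across on top of it, 67 mm in all, 0.08 to 0.16 kg. Origin: centre of its underside, z up its axis
- jar_2: amber specimen jar with a white cap, may be absent: body 44 mm across and 45 mm high, cap 24 mm across on top of it, 67 mm in all, 0.08 to 0.16 kg. Origin: centre of its underside, z up its axis
- jar_3: amber specimen jar with a white cap, may be absent: body 44 mm across and 45 mm high, cap 24 mm across on top of it, 67 mm in all, 0.08 to 0.16 kg. Origin: centre of its underside, z up its axis
- jar_4: amber specimen jar with a white cap, may be absent: body 44 mm across and 45 mm high, cap 24 mm across on top of it, 67 mm in all, 0.08 to 0.16 kg. Origin: centre of its underside, z up its axis
- slidebox_1: green plastic slide box, may be absent: 84 mm (own x) by 44 mm (own y) by 40 mm high with a centred grip ridge on top, 60 mm long (x), 16 mm thick (y), 22 mm tall; 62 mm in all, 0.1 to 0.2 kg. Origin: centre of its underside
- slidebox_2: green plastic slide box, may be absent: 84 mm (own x) by 44 mm (own y) by 40 mm high with a centred grip ridge on top, 60 mm long (x), 16 mm thick (y), 22 mm tall; 62 mm in all, 0.1 to 0.2 kg. Origin: centre of its underside
- jar_blue: amber jar of the same size but with a blue cap: not a specimen, stays on the bench. Origin: centre of its underside
- dropper: dropper bottle with a black cap, 34 mm across, 68 mm high; stays. Origin: centre of its underside
- weight: brass balance weight, 40 mm across, 54 mm high; stays. Origin: centre of its underside
- forceps: steel forceps, 126 mm long, lying on the bench; stay
- dish: flat round glass dish, 90 mm across, 16 mm high; stays
- counter: steel hand counter, 50 mm by 45 mm by 38 mm high; stays
- slides: bundle of glass slides, 76 mm by 26 mm by 14 mm; stays
Mind the look-alikes: they are no part of the job. What is shaped like the jar_1 but purple is not meant.

How it is judged:
On the way, in this order (a step that is already met when the one before it is completed fails the run):
1. every white-capped jar and slide box present stands in the case (x of jar_1 in the frame of case between -0.085 and 0.085 m and y of jar_1 in the frame of case between -0.035 and 0.035 m and z of jar_1 in the frame of case between -0.002 and 0.013 m and angle between each of jar_1, jar_2, jar_3, jar_4, slidebox_1, slidebox_2's own z axis and vertical below 0.15 rad and x of jar_2 in the frame of case between -0.085 and 0.085 m and y of jar_2 in the frame of case between -0.035 and 0.035 m and z of jar_2 in the frame of case between -0.002 and 0.013 m and x of jar_3 in the frame of case between -0.085 and 0.085 m and y of jar_3 in the frame of case between -0.035 and 0.035 m and z of jar_3 in the frame of case between -0.002 and 0.013 m and x of jar_4 in the frame of case between -0.085 and 0.085 m and y of jar_4 in the frame of case between -0.035 and 0.035 m and z of jar_4 in the frame of case between -0.002 and 0.013 m and x of slidebox_1 in the frame of case between -0.085 and 0.085 m and y of slidebox_1 in the frame of case between -0.035 and 0.035 m and z of slidebox_1 in the frame of case between -0.002 and 0.013 m and x of slidebox_2 in the frame of case between -0.085 and 0.085 m and y of slidebox_2 in the frame of case between -0.035 and 0.035 m and z of slidebox_2 in the frame of case between -0.002 and 0.013 m), for 0.2 s.
2. the lid is shut over them (all of step 1 and value of joint lid below 0.04 rad), for 0.2 s.
3. both fasteners are pressed and turned until they catch (value of joint each of stud_a, stud_b above 1.35 rad and value of joint each of stud_a_press, stud_b_press above 0.002 m and value of joint lid below 0.04 rad), for 0.2 s.
At the end, for the whole second after the job is handed in: Every white-capped jar and slide box present stands on the case floor (within 8 mm in height, 0.15 rad of upright), the lid is shut (below 0.04 rad), both fasteners are turned beyond 1.35 rad and held down by their cams (press above 2 mm), all at rest (all of step 1 and all of step 3 and linear speed of each of jar_1, jar_2, jar_3, jar_4, slidebox_1, slidebox_2 below 0.02 m/s); the robot touches nothing.
It fails at once if a thing that stays on the bench is moved more than 7 cm (distance of any of jar_blue, dropper, weight, forceps, dish, counter, slides from where it was at the start of the episode above 0.07 m).
It fails at once if a thing that stays on the bench is knocked over (angle between any of jar_blue, dropper, weight, forceps, dish, counter, slides's own z axis and vertical above 0.7 rad).
It fails at once if with the lid shut, a fastener is forced round without being pressed (value of joint lid below 0.04 rad and ((value of joint stud_a between 0.3 and 1 rad and value of joint stud_a_press below 0.004 m) or (value of joint stud_b between 0.3 and 1 rad and value of joint stud_b_press below 0.004 m))).
Of jar_1, jar_2, jar_3, jar_4, slidebox_1, slidebox_2 only 4 to 6 are there at a start; the rules pass over those that are not, and their reading is None.
At some moment in a run one of jar_1, jar_2, jar_3, jar_4, slidebox_1, slidebox_2 may be knocked a few centimetres aside while the robot is not near it.
It also fails if it takes over 210 s, if anything falls off the work surface, if the arm or the gripper's body presses on something with over 40 N, if the wrist force passes 120 N, or if a joint passes its speed limit or range.

## Robot

A 6-joint arm with a two-finger parallel gripper is mounted at the origin on the work surface. World frame = base frame: x ahead of the robot, y to its left, z up, the work surface at z = 0. Lengths are in m, angles in rad, forces in N, time in s.
With the tool pointing down it reaches from about 0.35 to 0.85 m from the base axis. Payload 8.1 kg.
Tool frame: the origin (TCP) lies between the finger pads; the fingertips stand 11 mm ahead of it and the grasp point (between the pads) lies 8 mm behind it; y points along the fingers, x is the direction in which the jaws open and shut, and the axes are right-handed (so a half turn about y gives the same grasp; the last joint's range is limited). The gripper opens to 93 mm and grips with 3 to 60 N. Pads are 15 mm wide; open, the fingers measure 128 mm over their backs; the gripper's body (75 mm by 188 mm) begins 65 mm behind the grasp point.
Start: joints at [-1.249, 0.13, 1.488, -0, 1.523, -0.085], TCP at [0.237, -0.551, 0.23] pointing down, gripper open.
Joint ranges: [-2.96, 2.96], [-0.89, 2.26], [0.02, 2.5], [-1.34, 4.48], [0, 2.73], [-2.66, 2.66]. Speed limits (rad/s): [2.39, 2.39, 2.79, 3.14, 3.14, 3.14].

## Interface

Orientations are given as a rotation vector (axis times angle).
In Python, from plant import readout, optics, robot gives the robot as it stands.
- The arm moves only by the shell command python3 -m creep 'ROWS' [FORCE]. ROWS is JSON, a list that holds one entry, the list of rows, each a list of 7 numbers: the closure, from 0 (fully open) to 1 (shut), then the shift along the tool's x, y, z in cm, then the turn, a rotation vector about the tool's x, y, z in degrees. In form: [[[grip, x, y, z, wx, wy, wz], ...]]. A call has exactly 8 rows; each row shifts and turns the pose as measured when the row begins, along the tool's axes as they then stand; what a row does not reach is not made up. A row lasts 1/10 s, in which the tool goes at most 50 mm and 8.59 degrees, less where a joint would pass 70% of its speed; a pose out of reach is approached as far as the arm can. A call is refused whole if a number of a shift passes 5 or a number of a turn 8.59, either way. A call with a gripper value outside its range is refused whole. The fingers move at their own pace and stop on an object; FORCE is the grip in N (left out, the last holds). Time passes only in rows, so rows that do not move let the fingers close, or fill a call up. It gives the time, the measured TCP pose, the force and the opening at its end, in the units of the state.
- readout.read_state(): the state, without advancing time (a new reading comes with each control period).
- optics.read_camera(name): name is "scene" or "side" or "wrist"; returns a dict with "frame" (400x640x3 uint8, red, green, blue), "depth" (400x640 float32, m along the optical axis (not along the pixel's ray), 0 where there is no reading), "intrinsics" (3x3 intrinsics, pixels), "R" (3x3) and "t" (3): a world point X has camera coordinates R X + t. Camera axes: x right, y down, z forward; pixel columns grow to the right and rows downward; lengths in m; the calibration is good to about 2 mm. A picture is of the moment at which its call begins.
- robot.close_job(): hands the job in, once; it reports no verdict.
The state is a dict: "t": time; "q": joint angles; "dq": joint speeds; "joint_torque": joint torques, N m; "tool_pos": TCP position; "orientation": TCP orientation; "force": force on the tool from outside, world axes, zero at the start; "wrist_torque": the same for the moment, N m; "opening": finger opening in m.
Only numpy, scipy, OpenCV 4.12 (cv2) and the standard library are available. Lean on these libraries where they do the work, as an engineer would, in place of code of your own. Each camera call takes 0.05 s, during which the arm holds its last target. There are 200 camera calls.

## Working session

There is one attempt and no reset: what is moved stays moved. The work goes in short steps, Python scripts to look and compute and a shell command to move; the robot and the scene stay as the last step left them, time stands still between calls to the robot, and variables do not carry over. Pictures are saved under pics/ and viewed, about 12 in all and at most 16, crops included, and the job is handed in when it is done.

```bash
ls; mkdir -p pics
cat > h.py <<'E'
import numpy as np, cv2
from plant import readout, optics, robot
from scipy.spatial.transform import Rotation as Ro
def shot(n,name=None):
    c=optics.read_camera(n)
    if name: cv2.imwrite('pics/'+name,cv2.cvtColor(c['frame'],cv2.COLOR_RGB2BGR))
    return c
def cloud(c):
    K=c['intrinsics'];d=c['depth'];v,u=np.mgrid[:400,:640]
    P=np.stack([(u-K[0,2])/K[0,0]*d,(v-K[1,2])/K[1,1]*d,d],-1)
    W=(P-c['t'])@c['R']; W[d==0]=np.nan; return W
E
python3 - <<'E'
from h import *
s=readout.read_state();print(s)
for n in('scene','side','wrist'):
    c=shot(n,n+'0.png');print(n,(-c['R'].T@c['t']).round(3),c['R'].round(2).tolist(),c['intrinsics'][0,0])
    np.savez(n+'0.npz',**c)
E
```

```text
pics
{'t': 0.0, 'q': array([-1.24940148e+00,  1.31161293e-01,  1.48928312e+00,  2.29910230e-05,
        1.52299410e+00, -8.54072632e-02]), 'dq': array([-1.82573390e-04, -2.15792405e-04,  9.57622101e-04, -1.05036525e-03,
       -1.32332922e-05, -7.30224209e-04]), 'joint_torque': array([ 2.24510381e-04, -5.59831023e+01, -4.91763604e+01,  7.67849805e-02,
        3.51759593e-02, -1.73142753e-04]), 'tool_pos': array([ 0.23725418, -0.55049917,  0.22858525]), 'orientation': array([-1.3734354 ,  0.90556722, -0.90320533]), 'force': array([-0.6653633 , -0.72829473, -0.86974813]), 'wrist_torque': array([ 0.11009906, -0.04504906, -0.04028302]), 'opening': 0.09287501033411187}
scene [1.079 0.335 0.955] [[-0.68, 0.73, 0.01], [0.59, 0.56, -0.59], [-0.43, -0.4, -0.81]] 454.6358906906269
side [0.535 0.536 0.837] [[-0.99, -0.11, -0.02], [-0.07, 0.75, -0.66], [0.09, -0.66, -0.75]] 438.9133801799077
wrist [ 0.297 -0.525  0.385] [[0.4, -0.92, -0.0], [-0.89, -0.38, 0.24], [-0.22, -0.09, -0.97]] 295.0453751012338
```

View pics/scene0.png

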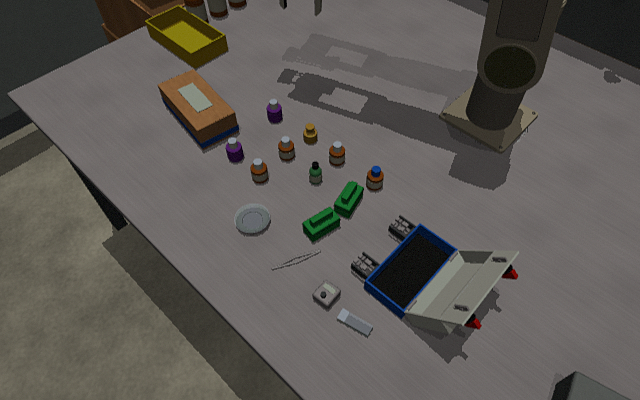

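View pics/side0.png

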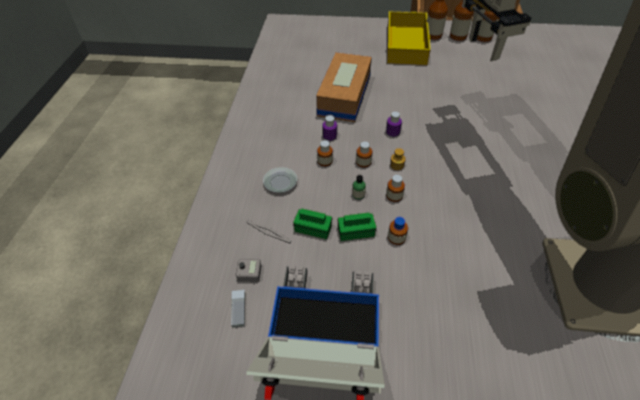

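Run:
```python
from h import *
s=readout.read_state();print(Ro.from_rotvec(s['orientation']).as_matrix().round(3))
```

```text
[[ 0.396 -0.     0.918]
 [-0.918  0.001  0.396]
 [-0.001 -1.     0.   ]]
```

```bash
cat > seg.py <<'E'
from h import *
def comps(c,lo,hi,zlo,zhi,amin=15,xr=(0.2,0.95)):
    W=cloud(c);hsv=cv2.cvtColor(c['frame'],cv2.COLOR_RGB2HSV)
    m=cv2.inRange(hsv,np.array(lo),np.array(hi))
    z=W[...,2];m[~((z>zlo)&(z<zhi)&(W[...,0]>xr[0])&(W[...,0]<xr[1]))]=0
    n,l,st,ce=cv2.connectedComponentsWithStats(m,connectivity=8)
    return [(W[l==i],ce[i],hsv[l==i].mean(0)) for i in range(1,n) if st[i,4]>=amin]
E
python3 - <<'E'
from seg import *
for n in('scene','side'):
    c=dict(np.load(n+'0.npz'))
    for nm,lo,hi,z0,z1 in (('cap',(0,0,110),(180,70,255),.045,.085),('amber',(3,120,40),(18,255,255),.005,.06),('blue',(100,120,60),(130,255,255),.005,.09),('greentop',(50,100,40),(85,255,255),.05,.08),('green',(50,100,40),(85,255,255),.01,.08),('red',(0,180,80),(4,255,255),.02,.4)):
        for P,ce,h in comps(c,lo,hi,z0,z1):
            r=cv2.minAreaRect((P[:,:2]*1000).astype(np.float32))
            print(n,nm,ce.round(),len(P),'med',np.median(P,0).round(3),'zmax',P[:,2].max().round(3),'rect',np.round(r[0]),np.round(r[1]),round(r[2],1),h.round())
E
```

```text
scene cap [195.  97.] 477 med [ 0.6   -0.619  0.082] zmax 0.085 rect [ 598. -623.] [127.  52.] 81.1 [ 48.  24. 142.]
scene cap [273. 101.] 31 med [ 0.448 -0.46   0.067] zmax 0.07 rect [ 448. -461.] [19. 20.] 77.7 [106.  26. 151.]
scene cap [285. 139.] 39 med [ 0.528 -0.327  0.066] zmax 0.07 rect [ 527. -326.] [19. 20.] 79.7 [105.  25. 149.]
scene cap [232. 140.] 40 med [ 0.63  -0.425  0.067] zmax 0.071 rect [ 630. -426.] [22. 19.] 48.5 [105.  26. 151.]
scene cap [337. 144.] 41 med [ 0.446 -0.213  0.067] zmax 0.071 rect [ 446. -212.] [23. 21.] 48.7 [105.  26. 150.]
scene cap [257. 161.] 45 med [ 0.632 -0.321  0.067] zmax 0.071 rect [ 632. -320.] [19. 21.] 14.0 [106.  27. 152.]
scene cap [457. 290.] 401 med [0.573 0.255 0.053] zmax 0.063 rect [570. 255.] [172.  17.] 0.6 [ 28.  20. 119.]
scene amber [206. 126.] 387 med [ 0.646 -0.506  0.048] zmax 0.06 rect [ 652. -597.] [106. 254.] 19.0 [ 14. 158.  46.]
scene amber [285. 147.] 89 med [ 0.536 -0.318  0.044] zmax 0.059 rect [ 532. -322.] [34. 41.] 49.9 [ 13. 212.  91.]
scene amber [336. 152.] 90 med [ 0.453 -0.205  0.044] zmax 0.05 rect [
[... 3650 characters left out ...]
7. 60.] 79.3 [ 67. 200.  97.]
side greentop [357. 218.] 210 med [ 0.532 -0.083  0.06 ] zmax 0.064 rect [533. -85.] [60. 18.] 16.8 [ 67. 198.  96.]
side green [359. 186.] 78 med [ 0.533 -0.194  0.044] zmax 0.055 rect [ 533. -196.] [25. 19.] 8.6 [ 65. 133.  80.]
side green [312. 223.] 780 med [ 0.633 -0.074  0.039] zmax 0.065 rect [634. -82.] [45. 82.] 80.6 [ 67. 203.  84.]
side green [356. 225.] 799 med [ 0.532 -0.075  0.039] zmax 0.064 rect [533. -84.] [83. 45.] 12.3 [ 67. 203.  85.]
side red [268. 392.] 91 med [0.649 0.331 0.138] zmax 0.144 rect [649. 331.] [10. 17.] 2.3 [  1. 232. 134.]
side red [360. 397.] 34 med [0.509 0.325 0.141] zmax 0.144 rect [509. 324.] [9. 6.] 2.5 [  1. 233. 133.]
```

```bash
cat > g.py <<'E'
# python3 g.py X Y Z ANGLE : what remains to go, in tool axes (cm, deg)
import sys
from h import *
def rem(X,Y,Z,A):
    s=readout.read_state();R=Ro.from_rotvec(s['orientation']).as_matrix()
    a=np.degrees(np.arctan2(R[1,0],R[0,0]))
    d=(np.array([X,Y,Z])/1000-s['tool_pos'])@R*100
    print('t',s['t'].__round__(1),'pos',(s['tool_pos']*1000).round(1),'a',a.round(1),'open',round(s['opening']*1000,1),'F',s['force'].round(1),'q6',s['q'][5].round(2))
    print('  to go x,y,z cm',d.round(2),'wy',round((a-A+180)%360-180,1),'tilt',(R[:2,1]).round(3))
if __name__=='__main__': rem(*map(float,sys.argv[1:5]))
E
python3 -m creep '[[[0.3,-2.0,0,4.2,0,0,0],[0.3,-2.0,0,4.2,0,0,0],[0.3,-2.0,0,4.2,0,0,0],[0.3,-2.0,0,4.2,0,0,0],[0.3,-2.0,0,4.2,0,0,0],[0.3,-2.0,0,4.2,0,0,0],[0.3,-2.0,0,4.2,0,0,0],[0.3,-2.0,0,4.2,0,0,0]]]' 20; python3 g.py 634 -85 150 -100.5
```

```text
t: 0.95
tool_pos: [0.4861, -0.2649, 0.2257]
orientation: [-1.37, 0.917, -0.909]
force: [1.1, -0.6, -0.2]
opening: 0.0656
t 0.9 pos [ 486.1 -264.9  225.7] a -67.3 open 65.6 F [ 1.1 -0.6 -0.2] q6 0.58
  to go x,y,z cm [-10.87   7.57  20.6 ] wy 33.2 tilt [-0.004  0.003]
```

```bash
python3 -m creep '[[[0.5,-2.1,0.8,4.1,0,0,0],[0.5,-2.1,0.8,4.1,0,0,0],[0.5,-2.2,0.8,4.1,0,0,0],[0.5,-2.2,0.8,4.1,0,0,0],[0.5,-2.2,0.8,4.1,0,0,0],[0.5,0,0.8,0,0,8.3,0],[0.5,0,0.8,0,0,8.3,0],[0.5,0,0.8,0,0,8.3,0]]]'>/dev/null
python3 -m creep '[[[0.5,0,0.8,0,0,8.3,0],[0.5,0,0,0,0,0,0],[0.5,0,0,0,0,0,0],[0.5,0,0,0,0,0,0],[0.5,0,0,0,0,0,0],[0.5,0,0,0,0,0,0],[0.5,0,0,0,0,0,0],[0.5,0,0,0,0,0,0]]]'>/dev/null
python3 g.py 634 -85 150 -100.5
python3 - <<'E'
from seg import *
c=shot('wrist','w1.png')
for P,ce,h in comps(c,(50,100,40),(85,255,255),.05,.08):
    r=cv2.minAreaRect((P[:,:2]*1000).astype(np.float32));print(ce,len(P),P[:,2].max(),r)
E
```

```text
t 2.5 pos [640.6 -68.9 148.2] a -100.5 open 46.8 F [-0.3 -0.1 -0.2] q6 1.56
  to go x,y,z cm [ 1.7  -0.18 -0.35] wy 0.0 tilt [-0.007  0.005]
[341.34253731 201.15074627] 1340 0.06502887101335829 ((636.2117309570312, -88.63523864746094), (16.165367126464844, 60.050880432128906), 79.14302062988281)
[363.59259259 312.19967794] 621 0.06496230702991213 ((527.4823608398438, -91.48603057861328), (44.52709197998047, 15.665306091308594), 14.550727844238281)
```

View pics/w1.png

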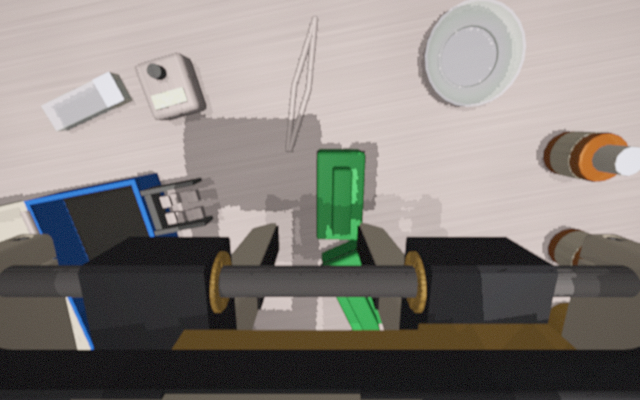

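```bash
python3 -m creep '[[[0.5,1.0,0,-0.1,0,0,0],[0.5,0.9,0,0,0,0,0],[0.5,0,3,0,0,0,0],[0.5,0,3,0,0,0,0],[0.5,0,2,0,0,0,0],[0.5,0,1.4,0,0,0,0],[0.5,0,0,0,0,0,0],[0.5,0,0,0,0,0,0]]]' >/dev/null
python3 g.py 636 -87.5 54 -100.9
python3 -m creep '[[[1,0,0,0,0,0,0],[1,0,0,0,0,0,0],[1,0,0,0,0,0,0],[1,0,0,0,0,0,0],[1,0,0,0,0,0,0],[1,0,0,0,0,0,0],[1,0,-2,0,0,0,0],[1,0,-3,0,0,0,0]]]' 25
python3 g.py 636 -87.5 54 -100.9
```

```text
t 3.4 pos [636.2 -93.7  53.8] a -100.6 open 46.1 F [ 0.2 -0.6  0.5] q6 1.53
  to go x,y,z cm [-0.6  -0.02 -0.13] wy 0.3 tilt [-0.002  0.003]
t: 4.2
tool_pos: [0.6347, -0.0933, 0.1034]
orientation: [-1.119, 1.35, -1.338]
force: [0.3, -1.7, -1.6]
opening: 0.0159
t 4.2 pos [634.7 -93.3 103.4] a -100.5 open 15.9 F [ 0.3 -1.7 -1.6] q6 1.53
  to go x,y,z cm [-0.58  4.94  0.06] wy 0.4 tilt [-0.006  0.003]
```

```bash
python3 -m creep '[[[1,0,-2,0,0,0,0],[1,0,-1,0,0,-8.4,0],[1,0,0,0,0,-8.4,0],[1,0,0,0,0,-8.4,0],[1,0,0,0,0,-8.4,0],[1,0,0,0,0,-8.4,0],[1,0,0,0,0,-8.4,0],[1,0,0,0,0,-8.4,0]]]' >/dev/null
python3 -m creep '[[[1,0,0,0,0,-8.4,0],[1,0,0,0,0,-8.4,0],[1,0,0,0,0,-8.4,0],[1,0,0,0,0,-8.4,0],[1,0,0,0,0,-8.4,0],[1,-2.0,0,4.0,0,0,0],[1,-2.0,0,4,0,0,0],[1,-2.0,0,4,0,0,0]]]' >/dev/null
python3 g.py 508 141 130 0
python3 - <<'E'
from seg import *
c=shot('wrist','w2.png');np.savez('w2.npz',**c)
E
```

```text
t 5.8 pos [568.4  20.5 135. ] a 2.6 open 15.7 F [-0.3  1.7 -1.6] q6 -0.1
  to go x,y,z cm [-5.48  0.54 12.32] wy 2.6 tilt [-0.006 -0.   ]
```

View pics/w2.png

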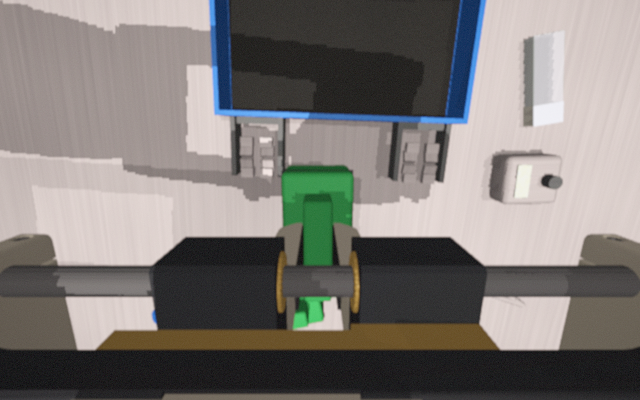

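Run:
```python
from seg import *
c=dict(np.load('w2.npz'));W=cloud(c);hsv=cv2.cvtColor(c['frame'],cv2.COLOR_RGB2HSV)
m=(cv2.inRange(hsv,np.array((100,120,60)),np.array((130,255,255)))>0)
z=W[...,2];print(np.nanpercentile(z[m],[5,50,90,99]))
m&=(z>.036)&(z<.046)
P=W[m]*1000
print(P[:,:2].min(0),P[:,:2].max(0))
f=P[P[:,1]<np.percentile(P[:,1],2)+25]
b=np.arange(480,690,15)
for a0,a1 in zip(b[:-1],b[1:]):
    q=P[(P[:,0]>=a0)&(P[:,0]<a1)]
    if len(q): print(a0,'front y',np.percentile(q[:,1],5).round(1))
for y0 in range(90,170,15):
    q=P[(P[:,1]>=y0)&(P[:,1]<y0+15)]
    if len(q): print(y0,'x',np.percentile(q[:,0],[3,97]).round(1))
```

```text
[0.00640288 0.03261843 0.04149553 0.04261431]
[478.55225301  90.42747519] [686.5290767  183.16160444]
480 front y 92.0
495 front y 90.9
510 front y 91.2
525 front y 91.2
540 front y 91.4
555 front y 91.7
570 front y 91.7
585 front y 91.8
600 front y 92.2
615 front y 92.1
630 front y 92.1
645 front y 92.7
660 front y 92.2
90 x [481.7 683.6]
105 x [480.  685.5]
120 x [479.3 685.7]
135 x [479.3 685.4]
150 x [479.4 685.1]
165 x [479.2 685. ]
```

```bash
python3 -m creep '[[[1,-1.8,0,4.0,0,2.3,0],[1,-1.8,0,4,0,0,0],[1,-1.8,0,4,0,0,0],[1,0,0,0,0,0,0],[1,0,0,0,0,0,0],[1,0,0,0,0,0,0],[1,0,0,0,0,0,0],[1,0,0,0,0,0,0]]]' >/dev/null
python3 g.py 508 144 60 0.4
python3 - <<'E'
from seg import *
c=shot('wrist','w3.png');W=cloud(c)*1000;hsv=cv2.cvtColor(c['frame'],cv2.COLOR_RGB2HSV)
m=(cv2.inRange(hsv,np.array((100,120,60)),np.array((130,255,255)))>0)&(abs(W[...,2]-40)<4)
P=W[m];print(np.percentile(P,[1,99],axis=0))
for y0 in range(90,220,15):
    q=P[(P[:,1]>=y0)&(P[:,1]<y0+15)]
    if len(q): print(y0,'x',np.percentile(q[:,0],[3,97]).round(1))
E
```

```text
t 6.7 pos [506.2 146.6 134.2] a 0.5 open 15.9 F [-0.2 -0.  -1.4] q6 0.17
  to go x,y,z cm [ 0.26  7.42 -0.28] wy 0.1 tilt [-0.011  0.002]
[[479.47533118  92.96430574  36.2021776 ]
 [685.75934933 198.67180821  42.59853847]]
90 x [651.3 685.4]
105 x [681.7 685.9]
120 x [681.6 685.8]
135 x [681.5 685.6]
150 x [681.4 685.3]
165 x [533.5 685.3]
180 x [479.3 685.2]
195 x [485.3 681.6]
```

View pics/w3.png

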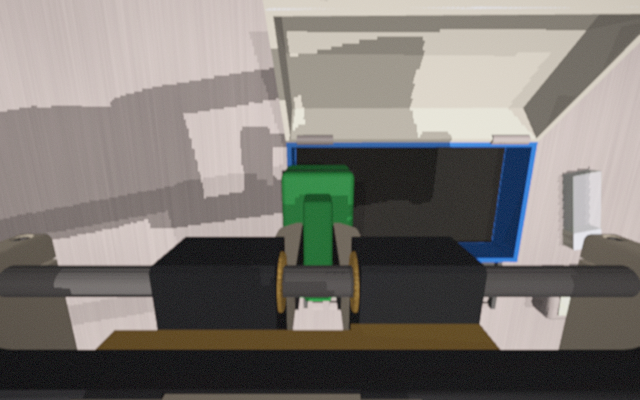

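```bash
python3 -m creep '[[[1,0.2,2.5,-0.1,0,0,0],[1,0,2.5,0,0,0,0],[1,0,1,0,0,0,0],[1,0,0.6,0,0,0,0],[1,0,0.3,0,0,0,0],[1,0,0.3,0,0,0,0],[1,0,0,0,0,0,0],[1,0,0,0,0,0,0]]]' >/dev/null
python3 g.py 508.4 145 59 0.4
```

```text
t 7.5 pos [512.2 143.   63.9] a 0.2 open 16.0 F [ 1.   0.4 -1.3] q6 0.17
  to go x,y,z cm [-0.38  0.49  0.2 ] wy -0.2 tilt [-0.005  0.003]
```

```bash
python3 -m creep '[[[1,-0.4,0,0.1,0,0,0],[1,0,0.2,0,0,0,0],[1,0,0.2,0,0,0,0],[1,0,0,0,0,0,0],[0.68,0,0,0,0,0,0],[0.68,0,0,0,0,0,0],[0.68,0,0,0,0,0,0],[0.68,0,0,0,0,0,0]]]'
python3 g.py 508.4 145 59 0.4
```

```text
t: 8.3
tool_pos: [0.5099, 0.1447, 0.0632]
orientation: [-1.567, -0.003, 0.002]
force: [0.1, -0.1, -0.0]
opening: 0.0297
t 8.3 pos [509.9 144.7  63.2] a 0.2 open 29.7 F [ 0.1 -0.1 -0. ] q6 0.17
  to go x,y,z cm [-0.15  0.42  0.03] wy -0.2 tilt [0.    0.004]
```

```bash
python3 -m creep '[[[0.68,0,-3.5,0,0,0,0],[0.68,0,-4.5,0,0,0,0],[0.55,0.5,0,-4.4,0,2,0],[0.55,0.5,0,-4.4,0,2,0],[0.5,0.5,0,-4.4,0,2,0],[0.5,0.5,0,-4.4,0,2,0],[0.5,0.5,0,-4.4,0,2,0],[0.5,0,0,0,0,8.4,0]]]'>/dev/null
python3 -m creep '[[[0.5,0,0,0,0,8.4,0],[0.5,0,0,0,0,8.4,0],[0.5,0,0,0,0,8.4,0],[0.5,0,0,0,0,8.4,0],[0.5,0,0,0,0,8.4,0],[0.5,0,0,0,0,8.4,0],[0.5,0,0,0,0,8,0],[0.5,0,0,0,0,0,0]]]'>/dev/null
python3 g.py 535 -88 140 -75
python3 - <<'E'
from seg import *
c=shot('wrist','w4.png')
for P,ce,h in comps(c,(50,100,40),(85,255,255),.05,.08):
    r=cv2.minAreaRect((P[:,:2]*1000).astype(np.float32));print(ce,len(P),P[:,2].max(),r)
c=shot('scene','s4.png')
for z0 in (.03,.055):
  for P,ce,h in comps(c,(50,100,40),(85,255,255),z0,.08):
    r=cv2.minAreaRect((P[:,:2]*1000).astype(np.float32));print('scene',ce,len(P),P[:,2].max(),r)
E
```

```text
t 9.9 pos [520.2 -86.8 145.2] a -78.4 open 46.6 F [ 0.1 -0.1 -0.8] q6 1.1
  to go x,y,z cm [0.42 0.53 1.42] wy -3.4 tilt [0.002 0.002]
[ 44.4660936  162.31327603] 2094 0.06995828409147857 ((509.1708679199219, 139.51016235351562), (16.8437442779541, 60.796321868896484), 0.32791128754615784)
[324.21549815 187.69889299] 1355 0.0652303064491825 ((533.6788330078125, -89.4446792602539), (60.049198150634766, 15.990873336791992), 14.4417142868042)
[450.87341772 209.03797468] 79 0.0632453088364955 ((536.8204345703125, -202.84664916992188), (9.1522216796875, 17.29900550842285), 60.80204391479492)
scene [314.94594595 171.56756757] 74 0.0580568287431898 ((537.4859008789062, -205.28863525390625), (24.76910972595215, 26.840940475463867), 48.372169494628906)
scene [348.44174757 195.63834951] 412 0.06544599662711735 ((535.2947387695312, -89.86761474609375), (85.4965591430664, 42.96294403076172), 14.425665855407715)
scene [429.93172691 242.38554217] 498 0.07162481943882124 ((506.7767639160156, 139.17210388183594), (84.59658813476562, 51.62284469604492), 87.53639221191406)
scene [348.86666667 190.15      ] 120 0.06544599662711735 ((535.6453247070312, -89.98747253417969), (62.56211471557617, 16.435792922973633), 16.164310455322266)
scene [431.50322581 237.37419355] 155 0.07162481943882124 ((510.34051513671875, 139.94142150878906), (16.845617294311523, 60.43936538696289), 1.747861623764038)
```

```bash
python3 -m creep '[[[0.5,0,0,0,0,-2.9,0],[0.5,0.5,1,1.3,0,0,0],[0.5,0,2.5,0,0,0,0],[0.5,0,2.5,0,0,0,0],[0.5,0,2.0,0,0,0,0],[0.5,0,1.2,0,0,0,0],[0.5,0,0,0,0,0,0],[0.5,0,0,0,0,0,0]]]' >/dev/null
python3 g.py 534.5 -89.3 54 -75.5
```

```text
t 10.8 pos [536.6 -88.5  52.2] a -73.3 open 46.6 F [ 1. -0.  0.] q6 1.02
  to go x,y,z cm [ 0.02 -0.18 -0.22] wy 2.2 tilt [0.006 0.001]
```

```bash
python3 -m creep '[[[1,0,0,-0.2,0,1.8,0],[1,0,0,0,0,0,0],[1,0,0,0,0,0,0],[1,0,0,0,0,0,0],[1,0,0,0,0,0,0],[1,0,-2.5,0,0,0,0],[1,0,-3,0,0,0,0],[1,0,-3,0,0,-6,0]]]' 25 
python3 -m creep '[[[1,0,0,0,0,-8.4,0],[1,0,0,0,0,-8.4,0],[1,0,0,0,0,-8.4,0],[1,0,0,0,0,-8.4,0],[1,0,0,0,0,-8.4,0],[1,0,0,0,0,-8.4,0],[1,0,0,0,0,-8.4,0],[1,0,0,0,0,-8.4,0]]]' >/dev/null
python3 -m creep '[[[1,0.6,0,4.6,0,0,0],[1,0.6,0,4.6,0,0,0],[1,0.6,0,4.6,0,0,0],[1,0.6,0,4.6,0,0,0],[1,0.0,0,4.0,0,0,0],[1,0,0,0,0,0,0],[1,0,0,0,0,0,0],[1,0,0,0,0,0,0]]]' >/dev/null
python3 g.py 558.4 145 58 0.4
```

```text
t: 11.6
tool_pos: [0.5315, -0.0885, 0.1372]
orientation: [-1.358, 0.937, -0.935]
force: [0.7, -0.1, -2.5]
opening: 0.016
t 13.2 pos [556.8 141.  141.4] a 0.2 open 15.7 F [-0.2 -0.2 -0.9] q6 0.16
  to go x,y,z cm [0.12 8.34 0.41] wy -0.2 tilt [ 0.006 -0.001]
```

```bash
python3 -m creep '[[[1,0.1,2.5,0.4,0,0,0],[1,0,2.5,0,0,0,0],[1,0,1.6,0,0,0,0],[1,0,0.6,0,0,0,0],[1,0,0,0,0,0,0],[1,0,0,0,0,0,0],[1,0,0,0,0,0,0],[1,0,0,0,0,0,0]]]' >/dev/null
python3 g.py 558.4 145 58 0.4
```

```text
t 14.0 pos [561.1 139.7  70.2] a -0.4 open 15.9 F [ 0.1  5.1 -3.3] q6 0.16
  to go x,y,z cm [-0.28  1.22  0.52] wy -0.8 tilt [0.01  0.007]
```

```bash
python3 -m creep '[[[1,-0.2,0,0.6,0,-0.8,0],[1,0,0.4,0,0,0,0],[1,0,0.4,0,0,0,0],[1,0,0,0,0,0,0],[1,0,0,0,0,0,0],[1,0,0,0,0,0,0],[1,0,0,0,0,0,0],[1,0,0,0,0,0,0]]]' >/dev/null
python3 g.py 558.4 145 58 0.4
python3 - <<'E'
from seg import *
c=shot('wrist');cv2.imwrite('pics/w5.png',cv2.cvtColor(c['frame'][100:340,200:540],cv2.COLOR_RGB2BGR))
E
```

```text
t 14.8 pos [559.8 142.7  62.5] a 0.2 open 15.8 F [-0.8 -0.2 -1.7] q6 0.15
  to go x,y,z cm [-0.15  0.45  0.23] wy -0.2 tilt [0.011 0.005]
```

View pics/w5.png

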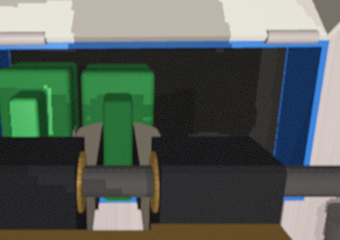

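```bash
python3 -m creep '[[[1,0,0.4,0,0,0,0],[1,0,0,0,0,0,0],[0.68,0,0,0,0,0,0],[0.68,0,0,0,0,0,0],[0.68,0,0,0,0,0,0],[0.66,0,-3.5,0,0,0,0],[0.6,0,-4.5,0,0,0,0],[0.5,0,0,-1,0,0,0]]]'>/dev/null
python3 g.py 445 -210 140 0
python3 -m creep '[[[0.5,-1.4,0,-4.3,0,0,0],[0.5,-1.4,0,-4.3,0,0,0],[0.5,-1.4,0,-4.3,0,0,0],[0.5,-1.4,0,-4.3,0,0,0],[0.5,-1.4,0,-4.3,0,0,0],[0.5,-1.4,0,-4.3,0,0,0],[0.5,-1.4,0,-4.3,0,0,0],[0.5,-1.4,0,-2.3,0,0,0]]]'>/dev/null
python3 -m creep '[[[0.5,0,0,0,0,0,0],[0.5,0,0,0,0,0,0],[0.5,0,0,0,0,0,0],[0.5,0,0,0,0,0,0],[0.5,0,0,0,0,0,0],[0.5,0,0,0,0,0,0],[0.5,0,0,0,0,0,0],[0.5,0,0,0,0,0,0]]]'>/dev/null
python3 g.py 445 -210 140 0
cat > caps.py <<'E'
from seg import *
import sys
for n in sys.argv[1:]:
    c=shot(n,n+'_last.png')
    for P,ce,h in comps(c,(0,0,100),(180,70,255),.055,.085,xr=(.4,.7)):
        r=cv2.minEnclosingCircle((P[:,:2]*1000).astype(np.float32))
        if r[1]<20: print(n,ce.round(),len(P),'zmax',P[:,2].max().round(3),np.round(r[0],1),round(r[1],1))
E
python3 caps.py wrist scene
```

```text
t 15.7 pos [559.3 133.2 141.8] a 0.3 open 41.0 F [ 0.7 -0.3 -0. ] q6 0.14
  to go x,y,z cm [-11.62  -0.13 -34.26] wy 0.3 tilt [0.011 0.005]
t 17.2 pos [ 447.9 -200.1  137.6] a 0.7 open 46.7 F [-0.5 -0.2  0.2] q6 -0.55
  to go x,y,z cm [-0.3  -0.25 -0.98] wy 0.7 tilt [0.018 0.005]
wrist [311. 222.] 706 zmax 0.07 [ 443.6 -211.7] 11.9
scene [273. 101.] 34 zmax 0.071 [ 449.3 -459.9] 12.4
scene [285. 139.] 40 zmax 0.071 [ 527.6 -326.4] 11.6
scene [232. 141.] 42 zmax 0.073 [ 629.4 -425.7] 11.6
scene [257. 161.] 45 zmax 0.071 [ 632.  -320.8] 11.1
scene [417. 314.] 15 zmax 0.084 [684.2 226.7] 12.0
```

```bash
python3 -m creep '[[[0.5,0,0,0,-0.3,0,1.0],[0.5,-0.3,1.5,-1.1,0,0,0],[0.5,0,2.0,0,0,0,0],[0.5,0,2.0,0,0,0,0],[0.5,0,1.5,0,0,0,0],[0.5,0,0.7,0,0,0,0],[0.5,0,0,0,0,0,0],[0.5,0,0,0,0,0,0]]]' >/dev/null
python3 g.py 444.5 -212 58 0
```

```text
t 18.1 pos [ 443.1 -215.2   53.7] a 0.7 open 46.4 F [-0.  -0.3  0.2] q6 -0.57
  to go x,y,z cm [ 0.15 -0.43  0.32] wy 0.7 tilt [-0.003 -0.002]
```

```bash
python3 -m creep '[[[0.5,0.1,-0.5,0.3,0,0,0],[0.5,0,0,0,0,0,0],[1,0,0,0,0,0,0],[1,0,0,0,0,0,0],[1,0,0,0,0,0,0],[1,0,0,0,0,0,0],[1,0,0,0,0,0,0],[1,0,0,0,0,0,0]]]' 20 
python3 g.py 444.5 -212 58 0
```

```text
t: 18.95
tool_pos: [0.4461, -0.2132, 0.0623]
orientation: [-1.575, -0.011, 0.009]
force: [-0.7, -0.3, -0.3]
opening: 0.0236
t 18.9 pos [ 446.1 -213.2   62.3] a 0.7 open 23.6 F [-0.7 -0.3 -0.3] q6 -0.56
  to go x,y,z cm [-0.16  0.42  0.12] wy 0.7 tilt [ 0.002 -0.005]
```

```bash
python3 -m creep '[[[1,0,-3,0,0,0,0],[1,0,-4.5,0,0,0,0],[1,1.8,0,4.2,0,0,0],[1,1.8,0,4.2,0,0,0],[1,1.8,0,4.2,0,0,0],[1,1.8,0,4.2,0,0,0],[1,1.8,0,4.2,0,0,0],[1,1.8,0,4.2,0,0,0]]]'>/dev/null
python3 -m creep '[[[1,1.8,0,4.2,0,0,0],[1,1.6,0,4.2,0,0,0],[1,1.6,0,3.9,0,0,0],[1,0,0,0,0,0,0],[1,0,0,0,0,0,0],[1,0,0,0,0,0,0],[1,0,0,0,0,0,0],[1,0,0,0,0,0,0]]]'>/dev/null
python3 g.py 608 170 68 0.4
```

```text
t 20.6 pos [603.2 175.8 135.2] a 0.3 open 23.5 F [ 0.2 -0.5 -1.7] q6 0.2
  to go x,y,z cm [ 0.49  6.72 -0.55] wy -0.1 tilt [-0.002 -0.005]
```

```bash
python3 -m creep '[[[1,0.4,0,-0.6,0,0,0],[1,0,2,0,0,0,0],[1,0,2,0,0,0,0],[1,0,1.4,0,0,0,0],[1,0,0.7,0,0,0,0],[1,0,0,0,0,0,0],[1,0,0,0,0,0,0],[1,0,0,0,0,0,0]]]'>/dev/null
python3 g.py 608 170 68 0.4
```

```text
t 21.4 pos [610.5 163.3  75.8] a -0.1 open 23.8 F [-0.7  1.2 -1.1] q6 0.19
  to go x,y,z cm [-0.25  0.78  0.67] wy -0.5 tilt [ 0.003 -0.005]
```

```bash
python3 -m creep '[[[1,-0.2,0,0.6,0,0,0],[1,0,0.5,0,0,0,0],[1,0,0.3,0,0,0,0],[1,0,0,0,0,0,0],[1,0,0,0,0,0,0],[1,0,0,0,0,0,0],[1,0,0,0,0,0,0],[1,0,0,0,0,0,0]]]'>/dev/null
python3 g.py 608 170 68 0.4
```

```text
t 22.1 pos [609.7 170.7  69.5] a -0.0 open 23.2 F [-0.3 -0.6 -1. ] q6 0.2
  to go x,y,z cm [-0.17  0.15 -0.07] wy -0.4 tilt [ 0.007 -0.004]
```

```bash
python3 -m creep '[[[1,0,0.2,0,0,0,0],[1,0,0,0,0,0,0],[0.6,0,0,0,0,0,0],[0.6,0,0,0,0,0,0],[0.6,0,0,0,0,0,0],[0.6,0,-4.0,0,0,0,0],[0.5,0,-4.0,0,0,0,0],[0.5,0,0,-4.4,0,0,0]]]'
python3 -m creep '[[[0.5,-0.8,0,-4.4,0,0,0],[0.5,-0.8,0,-4.4,0,0,0],[0.5,-0.8,0,-4.4,0,0,0],[0.5,-0.8,0,-4.4,0,0,0],[0.5,-0.8,0,-4.4,0,0,0],[0.5,-0.8,0,-4.4,0,0,0],[0.5,-0.8,0,-4.4,0,0,0],[0.5,-0.8,0,-4.4,0,0,0]]]'>/dev/null
python3 -m creep '[[[0.5,-0.8,0,-4.4,0,0,0],[0.5,-0.8,0,-3.0,0,0,0],[0.5,0,0,0,0,0,0],[0.5,0,0,0,0,0,0],[0.5,0,0,0,0,0,0],[0.5,0,0,0,0,0,0],[0.5,0,0,0,0,0,0],[0.5,0,0,0,0,0,0]]]'>/dev/null
python3 g.py 527 -325 140 0
python3 caps.py wrist scene
```

```text
t: 22.95
tool_pos: [0.6081, 0.1301, 0.1489]
orientation: [-1.574, -0.007, -0.0]
force: [1.5, -0.8, 0.1]
opening: 0.0454
t 24.6 pos [ 530.2 -313.1  157.2] a 0.4 open 46.3 F [-1.3 -0.5  0.3] q6 -0.63
  to go x,y,z cm [-0.36  1.72 -1.17] wy 0.4 tilt [ 0.018 -0.007]
wrist [429. 208.] 672 zmax 0.07 [ 630.5 -320. ] 12.1
wrist [312. 214.] 603 zmax 0.07 [ 526.3 -324.8] 11.9
scene [284. 138.] 25 zmax 0.07 [ 525.6 -330.2] 10.4
scene [232. 141.] 42 zmax 0.072 [ 629.  -425.7] 12.5
scene [257. 162.] 35 zmax 0.069 [ 631.5 -322.2] 11.0
scene [417. 273.] 76 zmax 0.076 [610.1 170.9] 11.6
scene [417. 314.] 15 zmax 0.083 [684.  226.7] 11.9
```

```bash
python3 -m creep '[[[0.5,0,0,0,0.4,0,1.0],[0.5,-0.4,2,-1.1,0,0,0],[0.5,0,2.5,0,0,0,0],[0.5,0,2.5,0,0,0,0],[0.5,0,1.5,0,0,0,0],[0.5,0,0.6,0,0,0,0],[0.5,0,0,0,0,0,0],[0.5,0,0,0,0,0,0]]]' >/dev/null
python3 g.py 526.5 -325 59 0
```

```text
t 25.4 pos [ 528.5 -325.    66.1] a 0.5 open 46.8 F [ 0.9  0.5 -0.3] q6 -0.64
  to go x,y,z cm [-0.2   0.71  0.  ] wy 0.5 tilt [-0.001 -0.001]
```

```bash
python3 -m creep '[[[0.5,-0.1,0.5,0,0,0,0],[0.5,0,0,0,0,0,0],[1,0,0,0,0,0,0],[1,0,0,0,0,0,0],[1,0,0,0,0,0,0],[1,0,0,0,0,0,0],[1,0,0,0,0,0,0],[1,0,0,0,0,0,0]]]' 20 
python3 g.py 526.5 -325 59 0
```

```text
t: 26.25
tool_pos: [0.5295, -0.3264, 0.0648]
orientation: [-1.575, -0.01, 0.004]
force: [-0.4, 0.2, -0.1]
opening: 0.0232
t 26.2 pos [ 529.5 -326.4   64.8] a 0.5 open 23.2 F [-0.4  0.2 -0.1] q6 -0.64
  to go x,y,z cm [-0.3   0.58  0.15] wy 0.5 tilt [ 0.004 -0.004]
```

```bash
python3 -m creep '[[[1,0,-3,0,0,0,0],[1,0,-4.5,0,0,0,0],[1,0.8,0,4.3,0,0,0],[1,0.8,0,4.3,0,0,0],[1,0.8,0,4.3,0,0,0],[1,0.8,0,4.3,0,0,0],[1,0.8,0,4.3,0,0,0],[1,0.8,0,4.3,0,0,0]]]'>/dev/null
python3 -m creep '[[[1,0.8,0,4.3,0,0,0],[1,0.8,0,4.3,0,0,0],[1,0.8,0,4.3,0,0,0],[1,0.5,0,4,0,0,0],[1,0,0,0,0,0,0],[1,0,0,0,0,0,0],[1,0,0,0,0,0,0],[1,0,0,0,0,0,0]]]'>/dev/null
python3 g.py 608 121 71 0.4
```

```text
t 27.9 pos [603.9 116.1 140. ] a 0.3 open 23.1 F [ 0.2 -1.2 -0.8] q6 0.1
  to go x,y,z cm [0.39 6.9  0.51] wy -0.1 tilt [ 0.004 -0.003]
```

```bash
python3 -m creep '[[[1,0.1,0,0.9,0,0,0],[1,0,2,0,0,0,0],[1,0,2,0,0,0,0],[1,0,1.4,0,0,0,0],[1,0,0.6,0,0,0,0],[1,0,0,0,0,0,0],[1,0,0,0,0,0,0],[1,0,0,0,0,0,0]]]'>/dev/null
python3 g.py 608 121 71 0.4
```

```text
t 28.6 pos [607.8 121.7  80.9] a -0.2 open 23.6 F [-0.2 -0.3 -1.7] q6 0.12
  to go x,y,z cm [ 0.01  0.99 -0.07] wy -0.6 tilt [ 0.009 -0.003]
```

```bash
python3 -m creep '[[[1,0,0.6,0,0,0,0],[1,0,0.4,0,0,0,0],[1,0,0,0,0,0,0],[1,0,0,0,0,0,0],[1,0,0,0,0,0,0],[1,0,0,0,0,0,0],[1,0,0,0,0,0,0],[1,0,0,0,0,0,0]]]'>/dev/null
python3 g.py 608 121 71 0.4
```

```text
t 29.4 pos [609.  122.   72.2] a -0.2 open 23.2 F [-0.1  1.1 -1.4] q6 0.12
  to go x,y,z cm [-0.11  0.12 -0.1 ] wy -0.6 tilt [ 0.012 -0.002]
```

```bash
python3 -m creep '[[[1,0,0.2,0,0,0,0],[1,0,0,0,0,0,0],[0.6,0,0,0,0,0,0],[0.6,0,0,0,0,0,0],[0.6,0,0,0,0,0,0],[0.6,0,-4.0,0,0,0,0],[0.5,0,-4.0,0,0,0,0],[0.5,0,0,-4.4,0,0,0]]]'
python3 -m creep '[[[0.5,0.2,0,-4.4,0,0,0],[0.5,0.2,0,-4.4,0,0,0],[0.5,0.2,0,-4.4,0,0,0],[0.5,0.2,0,-4.4,0,0,0],[0.5,0.2,0,-4.4,0,0,0],[0.5,0.2,0,-4.4,0,0,0],[0.5,0.2,0,-4.4,0,0,0],[0.5,0.2,0,-4.4,0,0,0]]]'>/dev/null
python3 -m creep '[[[0.5,0.2,0,-3.0,0,0,0],[0.5,0,0,0,0,0,0],[0.5,0,0,0,0,0,0],[0.5,0,0,0,0,0,0],[0.5,0,0,0,0,0,0],[0.5,0,0,0,0,0,0],[0.5,0,0,0,0,0,0],[0.5,0,0,0,0,0,0]]]'>/dev/null
python3 g.py 631 -320 140 0
python3 caps.py wrist scene
```

```text
t: 30.25
tool_pos: [0.607, 0.0815, 0.1516]
orientation: [-1.572, -0.008, -0.006]
force: [1.4, -0.8, 0.6]
opening: 0.0454
t 31.9 pos [ 628.4 -315.   159. ] a 0.3 open 46.4 F [-1.2 -0.2  0.1] q6 -0.55
  to go x,y,z cm [ 0.22  1.9  -0.5 ] wy 0.3 tilt [ 0.02  -0.004]
wrist [188.  59.] 30 zmax 0.07 [ 531.3 -203.6] 7.1
wrist [319. 206.] 590 zmax 0.07 [ 630.8 -319.7] 11.8
wrist [315. 309.] 552 zmax 0.07 [ 628.6 -424.3] 12.5
scene [231. 141.] 31 zmax 0.07 [ 629.3 -424.7] 11.0
scene [399. 259.] 77 zmax 0.075 [608.7 121.4] 12.6
scene [417. 273.] 75 zmax 0.075 [610.2 170.5] 11.6
scene [417. 314.] 17 zmax 0.084 [683.4 226.1] 14.1
```

```bash
python3 -m creep '[[[0.5,0,0,0,0.3,0,1.1],[0.5,0.1,2.5,-0.5,0,0,0],[0.5,0,2.5,0,0,0,0],[0.5,0,2.5,0,0,0,0],[0.5,0,1.5,0,0,0,0],[0.5,0,0.9,0,0,0,0],[0.5,0,0,0,0,0,0],[0.5,0,0,0,0,0,0]]]' >/dev/null
python3 g.py 631 -320 60 0
```

```text
t 32.8 pos [ 631.5 -321.3   59.7] a 0.3 open 46.2 F [-0.  -0.4  0.8] q6 -0.55
  to go x,y,z cm [-0.05 -0.03  0.13] wy 0.3 tilt [-0.001  0.   ]
```

```bash
python3 -m creep '[[[1,0,0,0,0,0,0],[1,0,0,0,0,0,0],[1,0,0,0,0,0,0],[1,0,0,0,0,0,0],[1,0,0,0,0,0,0],[1,0,-3,0,0,0,0],[1,0,-4.5,0,0,0,0],[1,0.2,0,4.2,0,0,0]]]' 20
python3 -m creep '[[[1,0.2,0,4.3,0,0,0],[1,0.2,0,4.3,0,0,0],[1,0.2,0,4.3,0,0,0],[1,0.2,0,4.3,0,0,0],[1,0.2,0,4.3,0,0,0],[1,0.2,0,4.3,0,0,0],[1,0.2,0,4.3,0,0,0],[1,0.2,0,4.3,0,0,0]]]'>/dev/null
python3 -m creep '[[[1,0.2,0,4.3,0,0,0],[1,0.2,0,3.9,0,0,0],[1,0,0,0,0,0,0],[1,0,0,0,0,0,0],[1,0,0,0,0,0,0],[1,0,0,0,0,0,0],[1,0,0,0,0,0,0],[1,0,0,0,0,0,0]]]'>/dev/null
python3 g.py 656 145 65 0.4
```

```text
t: 33.55
tool_pos: [0.6332, -0.2836, 0.1398]
orientation: [-1.573, -0.002, -0.001]
force: [2.5, -0.4, 0.5]
opening: 0.0232
t 35.1 pos [653.4 158.6 142. ] a -0.1 open 23.7 F [ 0.5 -0.2  0. ] q6 0.17
  to go x,y,z cm [ 0.21  7.71 -1.34] wy -0.5 tilt [ 0.008 -0.004]
```

```bash
python3 -m creep '[[[1,0.2,0,-1.2,0,-0.5,0.4],[1,0,2,0,0,0,0],[1,0,2,0,0,0,0],[1,0,1.6,0,0,0,0],[1,0,0.8,0,0,0,0],[1,0,0,0,0,0,0],[1,0,0,0,0,0,0],[1,0,0,0,0,0,0]]]'>/dev/null
python3 g.py 656 145 66 0.4
```

```text
t 36.0 pos [658.1 139.2  78.2] a 0.2 open 23.4 F [-0.7  0.1 -0.2] q6 0.13
  to go x,y,z cm [-0.21  1.21  0.59] wy -0.2 tilt [ 0.003 -0.004]
```

```bash
python3 -m creep '[[[1,-0.1,0.6,0.4,0,0,0],[1,0,0.5,0,0,0,0],[1,0,0,0,0,0,0],[1,0,0,0,0,0,0],[1,0,0,0,0,0,0],[1,0,0,0,0,0,0],[1,0,0,0,0,0,0],[1,0,0,0,0,0,0]]]'>/dev/null
python3 g.py 656 145 66 0.4
```

```text
t 36.8 pos [658.7 144.4  69.1] a 0.3 open 23.0 F [ 0.3 -0.4 -1. ] q6 0.14
  to go x,y,z cm [-0.27  0.31  0.06] wy -0.1 tilt [ 0.007 -0.004]
```

```bash
python3 -m creep '[[[1,-0.4,0,0,0,0,0],[1,0,0.3,0,0,0,0],[1,0,0,0,0,0,0],[0.6,0,0,0,0,0,0],[0.6,0,0,0,0,0,0],[0.6,0,0,0,0,0,0],[0.6,0,-4.0,0,0,0,0],[0.6,0,-4.0,0,0,0,0]]]'
python3 -m creep '[[[1,0,-4,-4,0,0,0],[1,-3,-4,-3,0,0,0],[1,-3,-4,0,0,0,0],[1,-1,-4,0,0,0,0],[1,0,0,0,0,0,0],[1,0,0,0,0,0,0],[1,0,0,0,0,0,0],[1,0,0,0,0,0,0]]]'
python3 caps.py scene side wrist; cp pics/wrist_last.png pics/w6.png;cp pics/scene_last.png pics/s6.png
python3 - <<'E'
from seg import *
c=shot('scene')
for P,ce,h in comps(c,(50,100,40),(85,255,255),.03,.09):
    r=cv2.minAreaRect((P[:,:2]*1000).astype(np.float32));print('scene',ce,len(P),P[:,2].max(),r)
for n in('scene','side'):
  for P,ce,h in comps(shot(n),(0,180,80),(4,255,255),.02,.4): print(n,ce,P.min(0),P.max(0))
E
```

```text
t: 37.55
tool_pos: [0.649, 0.144, 0.1418]
orientation: [-1.576, 0.0, 0.009]
force: [0.7, -0.0, 0.8]
opening: 0.0374
t: 38.35
tool_pos: [0.5838, 0.0803, 0.3018]
orientation: [-1.576, -0.005, 0.003]
force: [0.5, -0.1, 0.1]
opening: 0.0007
scene [273. 101.] 34 zmax 0.072 [ 448.1 -460. ] 11.3
scene [232. 141.] 42 zmax 0.071 [ 628.4 -424.7] 13.7
scene [399. 259.] 64 zmax 0.076 [607.9 121.3] 11.3
scene [417. 273.] 66 zmax 0.076 [609.7 170.2] 10.6
scene [395. 279.] 71 zmax 0.075 [653.4 145.5] 11.0
scene [418. 314.] 16 zmax 0.084 [684.  227.6] 12.6
side [395. 114.] 43 zmax 0.069 [ 448.5 -454.3] 12.9
side [313. 295.] 100 zmax 0.075 [607.1 125.1] 11.7
side [287. 304.] 100 zmax 0.074 [652.4 150.8] 11.4
side [309. 319.] 115 zmax 0.075 [607.8 174.5] 11.5
side [264. 344.] 20 zmax 0.083 [682.5 229.4] 12.4
side [378. 355.] 18 zmax 0.083 [478.8 228.5] 11.0
wrist [338. 102.] 292 zmax 0.075 [608.4 171.4] 11.5
wrist [373. 123.] 287 zmax 0.075 [652.9 146.8] 11.6
wrist [336. 142.] 256 zmax 0.075 [607.2 123.2] 11.5
scene [315.         171.61643836] 73 0.0574788349230766 ((538.1148681640625, -204.2218017578125), (26.36197853088379, 27.959787368774414), 54.57462692260742)
scene [430.02647658 242.46232179] 491 0.07022513617556402 ((506.9287414550781, 139.5724639892578), (83.70015716552734, 51.33760070800781), 89.75064086914062)
scene [416.6        257.01010101] 495 0.07131499849646553 ((558.1858520507812, 140.01150512695312), (53.206180572509766, 81.95012664794922), 0.34299153089523315)
scene [514.03125 273.65625] [0.50670361 0.31817363 0.13065761] [0.51660658 0.3336071  0.14358387]
scene [476.92682927 322.87804878] [0.64576492 0.31925219 0.13112104] [0.65628417 0.33516736 0.14482066]
side [268.02173913 392.32608696] [0.64388026 0.32293856 0.12977842] [0.65391145 0.33946751 0.14385824]
side [359.91176471 397.05882353] [0.50449828 0.32125018 0.13717386] [0.51387932 0.32762875 0.14524724]
```

View pics/s6.png

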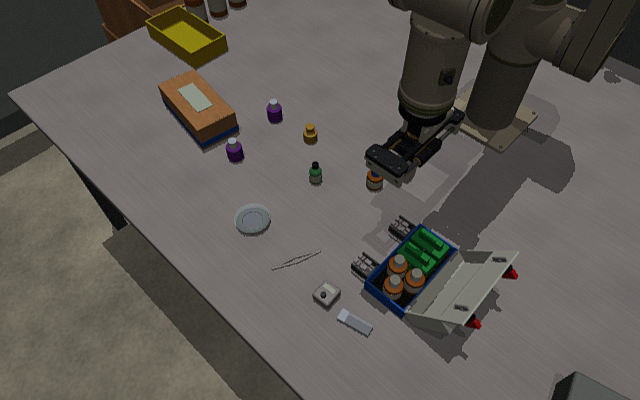

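```bash
cat > lid.py <<'E'
from seg import *
for n in('scene','side'):
    c=shot(n);W=cloud(c)*1000
    m=(W[...,0]>545)&(W[...,0]<620)&(W[...,1]>60)&(W[...,1]<420)&(W[...,2]>50)&(W[...,2]<260)
    P=W[m];r=np.hypot(P[:,1]-199,P[:,2]-40);th=np.degrees(np.arctan2(P[:,2]-40,199-P[:,1]))
    for lo in range(20,180,20):
        k=(r>=lo)&(r<lo+20)
        if k.sum()>5: print(n,lo,k.sum(),'deg',np.percentile(th[k],[5,50,95]).round(1),'y,z',np.median(P[k][:,1:],0).round(0))
E
python3 lid.py
```

```text
scene 20 74 deg [18.8 42.3 60.4] y,z [177.  62.]
scene 40 223 deg [ 14.4  39.2 169. ] y,z [164.  65.]
scene 60 246 deg [  9.3  23.9 165.6] y,z [137.  61.]
scene 80 123 deg [ 7.5 18.8 23.9] y,z [117.  68.]
scene 100 171 deg [130.8 131.6 132.4] y,z [273. 124.]
scene 120 221 deg [130.9 131.5 132.2] y,z [285. 137.]
scene 140 232 deg [131.  131.6 132.2] y,z [299. 152.]
scene 160 96 deg [131.2 132.1 133.4] y,z [308. 160.]
side 20 177 deg [22.2 51.1 63.8] y,z [177.  65.]
side 40 168 deg [14.  35.3 51.2] y,z [162.  68.]
side 60 226 deg [ 9.3 21.8 26.7] y,z [134.  66.]
side 80 85 deg [16.2 20.1 23.2] y,z [120.  70.]
side 100 420 deg [132.5 148.3 151.5] y,z [297. 100.]
side 120 240 deg [132.3 132.7 133.1] y,z [287. 136.]
side 140 261 deg [132.2 132.5 132.9] y,z [301. 151.]
side 160 234 deg [132.2 132.9 134.1] y,z [311. 160.]
```

```bash
python3 -m creep '[[[1,0,0,4.3,0,0,0],[1,0,0,4.3,0,0,0],[1,0,0,4.3,0,0,0],[1,0,0,4.3,0,0,0],[1,0,0,4.3,0,0,0],[1,0,0,4.3,0,0,0],[1,0,0,0,0,0,0],[1,0,0,0,0,0,0]]]' >/dev/null
python3 g.py 582 336 151 0.4
```

```text
t 39.5 pos [583.3 346.6 299.7] a 0.1 open 0.1 F [ 1.2 -0.7 -0.4] q6 0.46
  to go x,y,z cm [-0.17 14.87 -0.96] wy -0.3 tilt [ 0.003 -0.006]
```

```bash
python3 -m creep '[[[1,0,3.5,0,0,0,0],[1,0,3.5,0,0,0,0],[1,0,3.5,0,0,0,0],[1,0,2.5,0,0,0,0],[1,0,1.5,0,0,0,0],[1,0,0,0,0,0,0],[1,0,0,0,0,0,0],[1,0,0,0,0,0,0]]]' >/dev/null
python3 g.py 582 336 151 0.4
python3 -m creep '[[[1,0,0,-1.5,0,0,0],[1,0,0,-1.5,0,0,0],[1,0,-0.5,-1.5,0,0,0],[1,0,-0.5,-1.5,0,0,0],[1,0,-0.5,-1,0,0,0],[1,0,-0.5,-1,0,0,0],[1,0,0,0,0,0,0],[1,0,0,0,0,0,0]]]' >/dev/null
python3 g.py 582 267 184 0.4
python3 lid.py | grep '1[04]0 '
```

```text
t 40.4 pos [587.9 339.4 155.5] a -0.3 open 0.5 F [0.1 0.2 0.1] q6 0.46
  to go x,y,z cm [-0.59  0.44 -0.34] wy -0.7 tilt [ 0.01  -0.005]
t 41.1 pos [592.2 261.7 192. ] a -0.1 open 0.7 F [-1.2  3.  -1.6] q6 0.34
  to go x,y,z cm [-1.05  0.78  0.52] wy -0.5 tilt [0.031 0.016]
scene 100 116 deg [107.2 121.  126. ] y,z [256. 135.]
side 100 768 deg [113.5 122.4 127.9] y,z [259. 135.]
```

```bash
python3 -m creep '[[[1,-0.5,-0.3,-1.3,-0.9,0,1.7],[1,-0.4,-0.3,-1.3,0,0,0],[1,0,-0.3,-1.3,0,0,0],[1,0,0,-1.5,0,0,0],[1,0,0.2,-1.5,0,0,0],[1,0,0.2,-1.5,0,0,0],[1,0,0.3,-1.5,0,0,0],[1,0,0,0,0,0,0]]]' >/dev/null
python3 g.py 582 160 194 0.4
python3 lid.py | grep '1[0246]0 '
```

```text
t 42.0 pos [583.  156.9 191.7] a 0.0 open 0.3 F [ 0.  -0.1  0. ] q6 0.18
  to go x,y,z cm [-0.1  -0.23  0.31] wy -0.4 tilt [0.002 0.   ]
scene 100 606 deg [70.1 80.7 89.1] y,z [181. 148.]
scene 120 27 deg [69.5 70.  70.6] y,z [155. 161.]
scene 140 6 deg [69.4 70.  70.3] y,z [150. 175.]
side 100 1121 deg [71.4 81.6 91.3] y,z [183. 148.]
side 120 314 deg [70.5 71.3 72.1] y,z [158. 162.]
side 140 286 deg [70.3 71.  79.1] y,z [151. 183.]
side 160 136 deg [70.3 79.9 80.5] y,z [169. 208.]
```

```bash
python3 -m creep '[[[1,0,0.6,-1.3,0,0,0],[1,0,0.7,-1.3,0,0,0],[1,0,1.0,-1.5,0,0,0],[1,0,1.2,-1.2,0,0,0],[1,0,1.3,-1.1,0,0,0],[1,0,1.4,-1,0,0,0],[1,0,0,0,0,0,0],[1,0,0,0,0,0,0]]]' >/dev/null
python3 g.py 582 79 130 0.4
python3 lid.py | grep '1[0246]0 '
```

```text
t 43.0 pos [581.8  77.9 122.4] a 0.1 open 0.5 F [0.8 0.7 1.2] q6 0.04
  to go x,y,z cm [ 0.02 -0.76  0.11] wy -0.3 tilt [-0.001  0.   ]
scene 100 474 deg [28.2 42.8 48.5] y,z [117. 115.]
scene 120 187 deg [27.7 28.8 34.2] y,z [ 88. 101.]
scene 140 27 deg [36.4 37.6 40.7] y,z [ 86. 127.]
scene 160 14 deg [45.  48.  50.1] y,z [ 84. 168.]
side 100 550 deg [28.5 46.4 49.6] y,z [123. 116.]
side 120 395 deg [28.1 29.3 37.1] y,z [ 88. 103.]
side 140 341 deg [28.1 29.5 46.1] y,z [ 75. 115.]
side 160 26 deg [46.8 48.  62.3] y,z [ 90. 160.]
```

```bash
python3 -m creep '[[[1,0,1.2,-0.7,0,0,0],[1,0,1.3,-0.5,0,0,0],[1,0,1.3,-0.3,0,0,0],[1,0,1.0,-0.2,0,0,0],[1,0,0.8,-0.1,0,0,0],[1,0,0.6,0,0,0,0],[1,0,0,0,0,0,0],[1,0,0,0,0,0,0]]]' >/dev/null
python3 g.py 582 57 56 0.4
python3 lid.py | grep '1[0246]0 '
```

```text
t 43.9 pos [582.9  60.1  56.3] a 0.2 open 0.5 F [-0.5  0.6  0.9] q6 0.01
  to go x,y,z cm [-0.09  0.03 -0.31] wy -0.2 tilt [0.001 0.001]
scene 100 203 deg [18.4 20.4 22.7] y,z [98. 77.]
scene 120 23 deg [ 5.6  8.5 11.2] y,z [69. 60.]
scene 140 221 deg [24.9 45.3 47.3] y,z [ 91. 150.]
scene 160 180 deg [38.1 44.9 48.4] y,z [ 82. 156.]
side 100 209 deg [18.9 20.5 22.5] y,z [100.  77.]
side 120 199 deg [ 6.1 16.  43.8] y,z [72. 76.]
side 140 366 deg [43.9 46.2 48.3] y,z [ 95. 151.]
side 160 335 deg [44.8 48.1 50.8] y,z [ 85. 168.]
```

```bash
python3 -m creep '[[[1,0,0.4,0,0,0,0],[1,0,0.4,0,0,0,0],[1,0,0.4,0,0,0,0],[1,0,0.4,0,0,0,0],[1,0,0.4,0,0,0,0],[1,0,0.4,0,0,0,0],[1,0,0.4,0,0,0,0],[1,0,0.4,0,0,0,0]]]'
python3 g.py 582 57 56 0.4
```

```text
t: 44.75
tool_pos: [0.5837, 0.0602, 0.0559]
orientation: [-1.573, -0.005, 0.005]
force: [-19.0, -1.4, 31.7]
opening: 0.0004
t 44.8 pos [583.7  60.2  55.9] a 0.4 open 0.4 F [-19.   -1.4  31.7] q6 0.01
  to go x,y,z cm [-0.17 -0.01 -0.32] wy -0.0 tilt [ 0.    -0.002]
```

```bash
python3 -m creep '[[[0.7,0,-4,0,0,0,0],[0.65,0,-4,0,0,0,0],[0.65,0,-4,-1,0,0,0],[0.65,0,-2,-1,0,0,0],[0.65,0,0,0,0,0,0],[0.65,0,0,0,0,0,0],[0.65,0,0,0,0,0,0],[0.65,0,0,0,0,0,0]]]'
python3 - <<'E'
from seg import *
for n in('wrist','scene','side'):
  c=shot(n,n+'7.png')
  for P,ce,h in comps(c,(0,180,70),(5,255,255),.03,.12): 
    T=P[P[:,2]>np.percentile(P[:,2],90)-.006]
    r=cv2.minAreaRect((T[:,:2]*1000).astype(np.float32));print(n,ce.round(),len(P),'zmax',np.percentile(P[:,2],95).round(4),np.round(r[0],1),np.round(r[1],1),round(r[2],1))
  W=cloud(c)*1000
  for (a,b) in ((66,80),(100,190)):
    m=(W[...,0]>620)&(W[...,0]<640)&(W[...,1]>a)&(W[...,1]<b);print(n,a,'z',np.percentile(W[m][:,2],[25,50,75]).round(1) if m.any() else None)
E
python3 g.py 512 57 80 0.4
```

```text
t: 45.55
tool_pos: [0.5822, 0.0418, 0.2003]
orientation: [-1.573, -0.006, 0.008]
force: [-0.0, 0.7, -0.3]
opening: 0.0327
wrist [247. 176.] 355 zmax 0.085 [513.4  58.2] [10.9 31.2] 0.4
wrist [392. 175.] 375 zmax 0.0849 [652.9  59.2] [10.9 31.6] 0.4
wrist 66 z [291.4 297.6 298.8]
wrist 100 z [79.  79.5 80. ]
scene [405. 216.] 18 zmax 0.0843 [513.8  65.3] [10.  11.8] 13.5
scene [365. 253.] 34 zmax 0.0853 [654.5  58.4] [ 9.6 28.6] 1.5
scene 66 z [296.9 564.4 581.3]
scene 100 z [ 78.   81.3 571.4]
side [294. 266.] 52 zmax 0.0831 [652.6  68.2] [10.  20.3] 7.4
side [363. 272.] 52 zmax 0.084 [513.3  66.7] [ 8.1 19.5] 3.6
side 66 z [285.2 295.9 308.6]
side 100 z [ 77.8  79.8 566.9]
t 45.7 pos [582.2  41.7 200.4] a 0.5 open 32.9 F [-0.7  0.7 -1.3] q6 -0.02
  to go x,y,z cm [-6.99 12.05  1.62] wy 0.1 tilt [-0.001 -0.002]
```

View pics/wrist7.png

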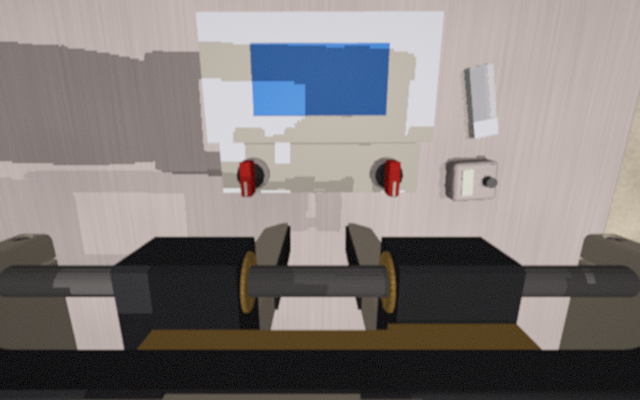

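```bash
python3 -m creep '[[[0.65,-3.5,1.5,0.8,0,0,0],[0.65,-3.3,2.5,0.7,0,0,0],[0.65,0,2,0,0,0,0],[0.65,0,2,0,0,0,0],[0.65,0,1,0,0,0,0],[0.65,0,0,0,0,0,0],[0.65,0,0,0,0,0,0],[0.65,0,0,0,0,0,0]]]'>/dev/null
python3 g.py 513 57 77 0.4
```

```text
t 46.5 pos [509.1  57.1 103.4] a 0.5 open 32.9 F [0.5 0.  0.5] q6 0.0
  to go x,y,z cm [ 0.41  2.63 -0.  ] wy 0.1 tilt [-0.008 -0.002]
```

```bash
python3 -m creep '[[[0.65,0.2,0.7,0,0,0,-0.4],[0.65,0.1,0.7,0,0,0,0],[0.65,0,0.7,0,0,0,0],[0.65,0,0.4,0,0,0,0],[0.65,0,0,0,0,0,0],[0.65,0,0,0,0,0,0],[0.65,0,0,0,0,0,0],[0.65,0,0,0,0,0,0]]]'>/dev/null
python3 g.py 513 57 77 0.4
```

```text
t 47.3 pos [514.7  56.9  78.7] a 0.5 open 32.7 F [-0.1 -0.8  0.3] q6 0.0
  to go x,y,z cm [-0.17  0.17  0.02] wy 0.1 tilt [ 0.003 -0.002]
```

```bash
python3 -m creep '[[[1,-0.1,0,0,0,0,0],[1,0,0,0,0,0,0],[1,0,0,0,0,0,0],[1,0,0,0,0,0,0],[1,0,0.4,0,0,0,0],[1,0,0.4,0,0,0,0],[1,0,0.4,0,0,0,0],[1,0,0.4,0,0,0,0]]]' 40
python3 g.py 513 57 67 0.4
```

```text
t: 48.1
tool_pos: [0.5149, 0.0569, 0.0677]
orientation: [-1.573, -0.011, 0.003]
force: [-29.0, -1.9, 60.4]
opening: 0.0105
t 48.1 pos [514.9  56.9  67.7] a 0.5 open 10.5 F [-29.   -1.9  60.4] q6 0.0
  to go x,y,z cm [-0.19  0.07  0.02] wy 0.1 tilt [ 0.005 -0.002]
```

```bash
python3 -m creep '[[[1,0,0.1,0,0,0,0],[1,0,0.1,0,0,4,0],[1,0,0.1,0,0,4,0],[1,0,0.1,0,0,4,0],[1,0,0.1,0,0,6,0],[1,0,0.1,0,0,6,0],[1,0,0.1,0,0,0,0],[1,0,0.1,0,0,0,0]]]'
python3 g.py 513 57 67 -90
```

```text
t: 48.9
tool_pos: [0.5143, 0.0568, 0.0689]
orientation: [-1.548, 0.333, -0.337]
force: [-9.4, -0.9, 15.0]
opening: 0.0105
t 48.9 pos [514.3  56.8  68.9] a -24.4 open 10.5 F [-9.4 -0.9 15. ] q6 0.44
  to go x,y,z cm [-0.13  0.19 -0.04] wy 65.6 tilt [ 0.002 -0.003]
```

```bash
python3 -m creep '[[[1,0,0.2,0,0,6,0],[1,0,0.2,0,0,8,0],[1,0,0.2,0,0,8,0],[1,0,0.2,0,0,8,0],[1,0,0.2,0,0,8,0],[1,0,0.2,0,0,8,0],[1,0,0.2,0,0,8,0],[1,0,0.2,0,0,8,0]]]'
python3 g.py 513 57 67 -90
```

```text
t: 49.7
tool_pos: [0.5148, 0.0565, 0.0687]
orientation: [-1.224, 1.191, -1.196]
force: [-12.6, -1.1, 24.2]
opening: 0.0106
t 49.7 pos [514.8  56.5  68.7] a -88.7 open 10.6 F [-12.6  -1.1  24.2] q6 1.56
  to go x,y,z cm [-0.05  0.17 -0.18] wy 1.3 tilt [-0.001 -0.005]
```

```bash
python3 -m creep '[[[1,0,0.1,0,0,1,0],[1,0,0,0,0,0,0],[1,0,-0.3,0,0,0,0],[0.7,0,0,0,0,0,0],[0.65,0,0,0,0,0,0],[0.65,0,0,0,0,0,0],[0.65,0,-3,0,0,0,0],[0.65,0,-4,0,0,0,0]]]'
python3 g.py 513 57 200 -90
cat > studs.py <<'E'
from seg import *
for n in('wrist','scene'):
  c=shot(n,n+'8.png')
  for P,ce,h in comps(c,(0,180,70),(5,255,255),.03,.12): 
    T=P[P[:,2]>np.percentile(P[:,2],90)-.006]
    r=cv2.minAreaRect((T[:,:2]*1000).astype(np.float32));print(n,ce.round(),len(P),'ztop',np.percentile(P[:,2],95).round(4),np.round(r[0],1),np.round(r[1],1),round(r[2],1))
E
python3 studs.py
```

```text
t: 50.5
tool_pos: [0.5097, 0.0568, 0.1357]
orientation: [-1.223, 1.218, -1.207]
force: [0.5, -0.6, 0.6]
opening: 0.0324
t 50.5 pos [509.7  56.8 135.7] a -90.1 open 32.4 F [ 0.5 -0.6  0.6] q6 1.59
  to go x,y,z cm [ 0.01 -6.43  0.23] wy -0.1 tilt [-0.014 -0.005]
wrist [315.   5.] 490 ztop 0.0838 [648.4  58. ] [31.1  2.1] 89.8
wrist [318. 202.] 503 ztop 0.0809 [514.5  56.6] [ 9.8 32.9] 89.7
scene [399. 217.] 17 ztop 0.0809 [522.1  56. ] [ 9.1 13.8] 89.1
scene [364. 253.] 45 ztop 0.0852 [654.7  57.9] [30.8 11. ] 89.0
```

```bash
python3 -m creep '[[[0.65,0,0,4.2,0,0,0],[0.65,0,0,4.2,0,0,0],[0.65,0,0,4.2,0,0,0],[0.65,0,0,1.2,0,-8.4,0],[0.65,0,0,0,0,-8.4,0],[0.65,0,0,0,0,-8.4,0],[0.65,0,0,0,0,-8.4,0],[0.65,0,0,0,0,-8.4,0]]]'>/dev/null
python3 -m creep '[[[0.65,0,0,0,0,-8.4,0],[0.65,0,0,0,0,-8.4,0],[0.65,0,0,0,0,-8.4,0],[0.65,0,0,0,0,-8.4,0],[0.65,0,0,0,0,-8.4,0],[0.65,0,0,0,0,-5,0],[0.65,0,0,0,0,0,0],[0.65,0,0,0,0,0,0]]]'>/dev/null
python3 g.py 654 57.5 77 0.5
```

```text
t 52.2 pos [650.3  56.4 118.4] a 1.2 open 32.6 F [ 0.2  0.4 -0.7] q6 -0.01
  to go x,y,z cm [0.47 4.13 0.12] wy 0.7 tilt [-0.022 -0.005]
```

```bash
python3 -m creep '[[[0.65,0,0,0,0.3,0.7,-1.2],[0.65,0.2,0.7,0.1,0,0,0],[0.65,0.1,1,0,0,0,0],[0.65,0,1,0,0,0,0],[0.65,0,0.7,0,0,0,0],[0.65,0,0.2,0,0,0,0],[0.65,0,0,0,0,0,0],[0.65,0,0,0,0,0,0]]]'>/dev/null
python3 g.py 654 57.5 77 0.5
```

```text
t 53.0 pos [652.2  57.5  76.7] a 0.1 open 32.5 F [ 0.7  0.2 -0.4] q6 0.01
  to go x,y,z cm [ 0.18 -0.03 -0.  ] wy -0.4 tilt [-0.002  0.001]
```

```bash
python3 -m creep '[[[1,0.1,0,0,0,0,0],[1,0,0,0,0,0,0],[1,0,0,0,0,0,0],[1,0,0,0,0,0,0],[1,0,0.3,0,0,0,0],[1,0,0.3,0,0,0,0],[1,0,0.4,0,0,0,0],[1,0,0.3,0,0,0,0]]]' 40
python3 g.py 654 57.5 67 0.5
```

```text
t: 53.8
tool_pos: [0.6544, 0.0576, 0.0672]
orientation: [-1.57, -0.001, 0.001]
force: [-13.7, -0.9, 27.8]
opening: 0.0108
t 53.8 pos [654.4  57.6  67.2] a 0.1 open 10.8 F [-13.7  -0.9  27.8] q6 0.01
  to go x,y,z cm [-0.04  0.02 -0.01] wy -0.4 tilt [0.    0.001]
```

```bash
python3 -m creep '[[[1,0,0.2,0,0,0,0],[1,0,0.2,0,0,4,0],[1,0,0.2,0,0,4,0],[1,0,0.2,0,0,4,0],[1,0,0.2,0,0,6,0],[1,0,0.2,0,0,6,0],[1,0,0.2,0,0,8,0],[1,0,0.2,0,0,8,0]]]'
python3 g.py 654 57.5 67 -90
```

```text
t: 54.6
tool_pos: [0.6541, 0.0577, 0.0675]
orientation: [-1.497, 0.563, -0.563]
force: [-12.6, 0.8, 18.8]
opening: 0.0107
t 54.6 pos [654.1  57.7  67.5] a -41.2 open 10.7 F [-12.6   0.8  18.8] q6 0.73
  to go x,y,z cm [ 0.01  0.05 -0.02] wy 48.8 tilt [-0. -0.]
```

```bash
python3 -m creep '[[[1,0,0.2,0,0,8,0],[1,0,0.2,0,0,8,0],[1,0,0.2,0,0,8,0],[1,0,0.2,0,0,8,0],[1,0,0.2,0,0,8,0],[1,0,0.2,0,0,7,0],[1,0,0.2,0,0,2,0],[1,0,0.1,0,0,0,0]]]'
python3 g.py 654 57.5 67 -90
```

```text
t: 55.4
tool_pos: [0.6537, 0.058, 0.0678]
orientation: [-1.189, 1.242, -1.243]
force: [-6.8, -0.4, 7.9]
opening: 0.0104
t 55.4 pos [653.7  58.   67.8] a -92.6 open 10.4 F [-6.8 -0.4  7.9] q6 1.63
  to go x,y,z cm [0.05 0.08 0.03] wy -2.6 tilt [-0.001 -0.001]
```

Fully turned; release and back off.

```bash
python3 -m creep '[[[1,0,-0.3,0,0,0,0],[0.7,0,0,0,0,0,0],[0.65,0,0,0,0,0,0],[0.65,0,0,0,0,0,0],[0.65,0,-3,0,0,0,0],[0.65,0,-4,0,0,0,0],[0.65,0,-4,0,0,0,0],[0.65,4,-3,0,0,0,0]]]'
python3 -m creep '[[[0.65,4,-2,0,0,0,0],[0.65,2,0,0,0,0,0],[0.65,0,0,0,0,0,0],[0.65,0,0,0,0,0,0],[0.65,0,0,0,0,0,0],[0.65,0,0,0,0,0,0],[0.65,0,0,0,0,0,0],[0.65,0,0,0,0,0,0]]]'
python3 studs.py; python3 caps.py scene side
python3 - <<'E'
from seg import *
c=shot('side')
W=cloud(c)*1000
m=(W[...,0]>500)&(W[...,0]<660)&(W[...,1]>110)&(W[...,1]<190)&(W[...,2]<120);print('hood z',np.percentile(W[m][:,2],[5,50,95]))
E
```

```text
t: 56.2
tool_pos: [0.6479, 0.0217, 0.204]
orientation: [-1.201, 1.25, -1.232]
force: [2.2, 0.4, 0.6]
opening: 0.0323
t: 57.0
tool_pos: [0.6477, -0.0403, 0.2279]
orientation: [-1.197, 1.244, -1.235]
force: [-0.3, 0.1, -0.1]
opening: 0.0324
wrist [227. 181.] 286 ztop 0.0809 [655.   57.5] [10.5 31.2] 89.9
scene [401. 215.] 42 ztop 0.0817 [515.4  56. ] [33.3  9.3] 1.0
scene [363. 254.] 38 ztop 0.0808 [654.4  57.9] [32.3 10.2] 0.8
scene [273. 101.] 34 zmax 0.07 [ 449.7 -459.7] 12.4
scene [232. 141.] 41 zmax 0.071 [ 628.6 -428.5] 12.5
side [395. 114.] 43 zmax 0.069 [ 446.2 -455.5] 12.4
side [329. 118.] 43 zmax 0.07 [ 627.3 -420.5] 12.2
hood z [75.5920311  77.85375662 80.11767579]
```

View pics/scene8.png

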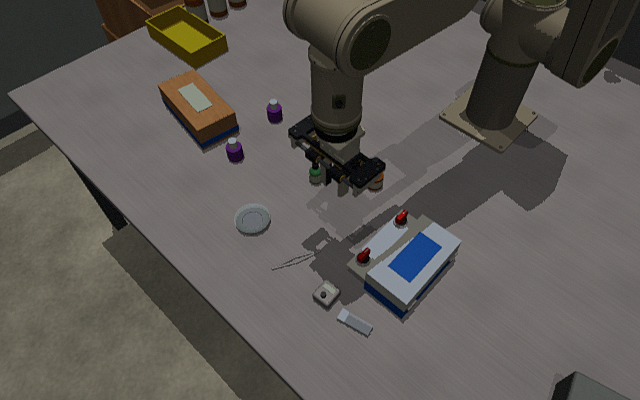

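Both wings lie along the lid edge at (401,217) and (363,255), the lid is shut, and the gripper is clear. I'm handing the job in.

```bash
python3 -c "
from plant import robot; print(robot.close_job())"
```

```text
the job is handed in; nothing more can be done
None
```

The case is packed, shut and locked, and I handed the job in at about 57 s of the 210 s allowed; it gave no verdict.

- **Packing:** I found three white-capped jars and two green slide boxes on the bench and put all five in the case. The cameras placed them well inside the walls and standing on the floor just before the lid closed. The purple look-alikes and the blue-capped jar were left alone.
- **Lid:** I pushed it over and pressed it down until it stopped firmly. The flange met the fingertips at about 45 mm, and the hood top read about 78–80 mm, where it should be when shut.
- **Fasteners:** Each was pressed to the bottom and turned about a quarter turn by the gripper, roughly 90° and 93°. After I let go, both wings lay along the lid's edge and stayed about 4 mm down, so both cams caught.
- **Finish:** The gripper was about 23 cm above the bench, touching nothing. The things meant to stay looked unmoved and upright in the last picture, except the blue-capped jar, brass weight and dropper, which the gripper partly or wholly hid. I had touched nothing near them.

**Disagreements:** The side camera read positions 4–5 mm off the other two in y. I went with the wrist and scene cameras. One slide box briefly pushed sideways on something with about 5 N on the way in, and it cleared after a 3 mm shift. Pressing the first fastener reached about 67 N at the wrist in total, more than needed but below the 120 N limit.

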